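# Turner out of the half-lidded utensil box

## Robot

A 6-joint arm with a two-finger parallel gripper is mounted at the origin on a cart in front of the work surface, level with it; the furniture and walls round the work are solid. World frame = base frame: x ahead of the robot, y to its left, z up, the work surface at z = 0. Lengths are in m, angles in rad, forces in N, time in s.
With the tool pointing down it reaches from about 0.35 to 0.875 m from the base axis. Payload 15.5 kg.
Tool frame: the origin (TCP) lies midway between the tips of the shut fingers; the grasp point (between the pads) lies pinch_z behind it (pinch_z is the distance from the TCP to the grasp point, in m); z points along the fingers, y is the line along which they close (so a half turn about z gives the same grasp; the last joint's range is limited). The gripper opens to 85 mm and grips with 20 to 120 N. Pads are 22 mm wide; open, the fingers measure 114 mm over their backs; the gripper's body (76 mm by 85 mm) begins 54 mm behind the grasp point. The pads swing forward as they close: fully open they stand 13 mm farther back than shut.
Start: joints at [-1.2, 0.494, 1.345, -0, 1.302, -0.096], TCP at [0.281, -0.558, 0.231] pointing down, gripper open.
Joint ranges: [-2.91, 2.91], [-0.82, 2.16], [0.22, 2.67], [-1.22, 4.37], [0.12, 2.79], [-3.08, 3.08]. Speed limits (rad/s): [1.89, 1.89, 2.57, 3.01, 3.01, 3.01].

## Interface

Orientations are given as a unit quaternion [w, x, y, z].
In Python, from plant import state, capture, hand_in, regions_of, tip_of, pinch_z gives the robot as it stands. The module is installed in compiled form; this text tells all that it offers.
- The arm moves only by the tool arm_command, never from a script. Its argument "rows" is a list of rows, each a list of 6 numbers: the shift along the tool's x, y, z each as a share of 0.4 m, from -1 to 1, then the turn, a rotation vector about the tool's x, y, z each as a share of 45 degrees, from -1 to 1. In form: [[dx, dy, dz, ax, ay, az], ...]. A call has 1 to 10 rows; each row is the pose to reach, as a shift and turn from the pose commanded when the call began, along the tool's axes at that moment; what a row does not reach only later rows make up. A row lasts 1/8 s, in which the tool goes at most 62.5 mm and 10.7 degrees, less where a joint would pass 70% of its speed; a pose out of reach is approached as far as the arm can. A call with a number of a shift or a turn outside -1 to 1 is refused whole. A call with a gripper value outside its range is refused whole. "hand" is the finger opening in mm, from 0 to 85.4, set as the call begins (left out, the last holds). The fingers move at their own pace and stop on an object; "newtons" is the grip in N (left out, the last holds). Time passes only in rows, so rows that repeat a pose let the fingers close. It gives the time, the measured TCP pose, the force, the opening and the grip force at its end, in the units of the state.
- state(): the state, without advancing time (a new reading comes with each control period).
- capture(name): name is "scene" or "top" or "wrist"; returns a dict with "img" (420x560x3 uint8, blue, green, red), "range_z" (420x560 float32, m along the optical axis (not along the pixel's ray), 0 where there is no reading), "fx", "fy", "cx", "cy" (pixels), "k1" (the pictures are not rectified: a ray, as slopes to the right and down, at radius r is drawn at 1 + k1 r^2 times it, then the intrinsics apply), "rvec" (rotation vector, rad) and "tvec" (3), from world to camera coordinates, as OpenCV has them. Camera axes: x right, y down, z forward; pixel columns grow to the right and rows downward; lengths in m; the calibration is good to about 2 mm. A picture is of the moment at which its call begins.
- hand_in(): hands the job in; it is judged then, once.
Trained networks look in a picture, given as the dict that the camera call returned (one of the last four; its "shot" number tells which), for a name from the list of things; names that differ only in an ending like _2 or _b are one class to them, and where a whole thing is asked for, a point or a joint stands for the part that bears it (a point fixed in the world has none). Each returns a list of dicts, best first, with "score" (0 to 1); they miss things now and then, are a little off and sometimes report something else, mostly with a low value. They report only what shows in the picture. A call takes as long as a camera call.
- regions_of(picture, thing): "pixels" (420x560 bool, what is visible of it).
- tip_of(picture, thing): "point" ([x, y, z] in m, in world coordinates, good to about 4 mm: a listed point, or the origin of a listed thing).
The state is a dict: "clock": time; "q": joint angles; "qvel": joint speeds; "joint_torque": joint torques, N m; "tool_pos": TCP position; "tool_rot": TCP orientation; "contact_force": force on the tool from outside, world axes, zero at the start; "moment": the same for the moment, N m; "width": opening from 0.0 (shut) to 1.0 (fully open); "gripper_force": force on a finger pad.
Only numpy, scipy, OpenCV 4.12 (cv2) and the standard library are available. Lean on these libraries where they do the work, as an engineer would, in place of code of your own. Each camera call takes 0.05 s, during which the arm holds its last target. There are 200 camera calls.

## Task

Press the spring catch on the front of the white utensil box all the way down so that its lid springs open, then take out the wooden turner that lies inside. It is longer than the opening and its blade is tucked under the fixed shelf, so bring it out tilted, handle first. Finish with the gripper still holding the turner in the air, the whole of it well above the box and the lid left open; leave the timer on the shelf and the mug, salt and pepper as they stand.

Things in the scene. Friction and masses are not known exactly. Their poses are not given: they have to be found in the camera images.
- box: White enamelled utensil box with a bamboo top, fixed to the worktop, 146 (x) x 318 (y) x 84 mm high. Origin: centre of its underside; z up, -x the front (robot side). Walls 4 mm thick, 76 mm high; inner floor at z = 9 mm, 138 x 310 mm. A fixed bamboo shelf (z = 76 to 84 mm) covers its +y end, y = 37 to 161 mm; the lid covers the rest, y = -159 to 35 mm
- lid (a joint): Bamboo lid 150 x 194 x 8 mm, hinged along the box's back (+x) wall at z = 78 mm. 0 = shut and caught, 1.68 rad = fully open, leaning back a little past upright, 230 mm over the worktop. Once the catch lets it go, a weak spring opens it by itself in 1 to 2 s and keeps it open
- catch (a joint): Sprung steel trip lever at the middle of the lid's front edge, pivot at x = -80, y = -61, z = 60 mm in the box's frame: a lip hooks over the lid, a thumb tab 30 mm wide sticks out 42 mm to the robot. 0 = at rest, 0.34 rad = fully down (about 8 mm at the press point, 5 N); it lets the lid go at about 0.28 rad and springs back when released
- catch_press (a point): Point on top of the catch's thumb tab where it is to be pressed straight down, 25 mm out from the pivot; box frame (-104.5, -61, 62) mm at rest
- opening (a point): Centre of the opening under the lid, level with the top of the walls; the opening is 138 (box x) x 192 (box y) mm. Wall cabinets with bar handles hang over the back of the worktop, from about 0.6 m ahead of the robot and 0.46 m up: keep the wrist clear of them
- turner: Flat wooden turner 290 mm long, 90 g, lying along its own x axis on the box's inner floor, blade (+x end) under the fixed shelf, handle to the box's -y end. Origin: mid length, on its underside, within 10 mm of its balance point; z up. Handle 22 mm wide (y), 18 mm thick (z = 0 to 18), from x = -145 to 51 mm; blade 68 mm wide, 6 mm thick, from x = 57 to 145 mm
- blade_tip (a point): Middle of the turner's blade edge (its +x end)
- handle_end (a point): Middle of the end of the turner's handle (its -x end)
- kitchen_timer: Round kitchen timer, red over white, 65 mm across and 48 mm high, loose on the box's fixed shelf; origin at the centre of its underside
- mug: Grey mug, 84 x 123 x 91 mm, on the worktop to the left of the box; origin on its underside
- salt_shaker: Glass salt shaker with a metal top, 44 mm across, 90 mm high, on the worktop to the right; origin at the centre of its underside
- pepper_mill: Dark wooden pepper mill, 58 mm across, 170 mm high, on the worktop to the right; origin at the centre of its underside

How it is judged:
On the way, in this order (a step that is already met when the one before it is completed fails the run):
1. the catch is pressed down through its stroke (value of joint catch above 0.24 rad).
2. the lid has sprung open (value of joint lid above 1.4 rad), for 0.2 s.
3. the turner comes out tilted: its handle end out above the top of the box while its blade is still inside (z of handle_end in the frame of box above 0.09 m and z of blade_tip in the frame of box below 0.076 m), for 0.1 s.
At the end, for the whole second after the job is handed in: the gripper holds the turner still in the air, both its ends more than 26 mm above the top of the box (110 mm over the worktop), touching neither box nor lid, and the lid stands open (z of each of handle_end, blade_tip in the frame of box above 0.11 m and contact force between turner and the fingers above 1 N and contact force between turner and box below 0.2 N and linear speed of turner below 0.05 m/s and value of joint lid above 1.2 rad); the arm keeps its last pose, push and grip.
It fails at once if the timer is pushed more than 25 mm from its place or tipped over (distance of kitchen_timer from where it was at the start of the episode above 0.025 m or angle between kitchen_timer's own z axis and vertical above 0.5 rad).
It fails at once if the mug is pushed more than 25 mm from its place or tipped over (distance of mug from where it was at the start of the episode above 0.025 m or angle between mug's own z axis and vertical above 0.5 rad).
It fails at once if the salt shaker is pushed more than 25 mm from its place or tipped over (distance of salt_shaker from where it was at the start of the episode above 0.025 m or angle between salt_shaker's own z axis and vertical above 0.5 rad).
It fails at once if the pepper mill is pushed more than 25 mm from its place or tipped over (distance of pepper_mill from where it was at the start of the episode above 0.025 m or angle between pepper_mill's own z axis and vertical above 0.5 rad).
It also fails if it takes over 51 s, if anything falls off the work surface, if the arm or the gripper's body presses on something with over 40 N, if the wrist force passes 120 N, or if a joint passes its speed limit or range.

## Working session

There is one attempt and no reset: what is moved stays moved. The work goes in short steps, Python scripts to look and compute and a tool call to move; the robot and the scene stay as the last step left them, time stands still between calls to the robot, and variables do not carry over. Pictures are saved under pics/ and viewed, at most 10 in all, crops included, and the job is handed in when it is done.

Besides the shell and the picture viewer there is one more tool, called after "Call:" by a JSON object that holds its "fn" and its "kwargs", one argument or row to a line. arm_command: Moves the arm, as the interface text tells. Shift numbers are shares of 0.4 m and turn numbers shares of 45 degrees, none past 1 either way. Its arguments: {"type":"object","properties":{"rows":{"type":"array"},"hand":{"type":"number"},"newtons":{"type":"number"}},"required":["rows"]}

```bash
mkdir -p pics; cat > h.py <<'E'
import numpy as np, cv2
from scipy.spatial.transform import Rotation as R
from plant import state, capture, hand_in, regions_of, tip_of, pinch_z
def rot(q): return R.from_quat([q[1],q[2],q[3],q[0]])
def pts(c):
    v,u=np.mgrid[0:420,0:560]; x=(u-c['cx'])/c['fx']; y=(v-c['cy'])/c['fy']
    a,b=x.copy(),y.copy()
    for _ in range(8):
        s=1+c['k1']*(a*a+b*b); a,b=x/s,y/s
    z=c['range_z']; P=np.stack([a*z,b*z,z],-1)
    M=cv2.Rodrigues(np.array(c['rvec'],float))[0]
    W=(P-np.array(c['tvec']).ravel())@M; W[z<=0]=np.nan
    return W
def delta(p,q):  # row for target TCP pos p and Rotation q, from the measured pose
    s=state(); r=rot(s['tool_rot'])
    return np.round(np.r_[r.inv().apply(np.array(p)-s['tool_pos'])/.4,(r.inv()*q).as_rotvec()/np.radians(45)],3)
E
python3 - <<'E'
from h import *
s=state(); print(s, pinch_z)
ims=[]
for n in ['scene','top']:
    c=capture(n); cv2.imwrite(f'pics/{n}.png',c['img']); W=pts(c)
    print(n,'cam',-cv2.Rodrigues(np.array(c['rvec'],float))[0].T@np.array(c['tvec']).ravel())
    for t in ['box','catch_press','opening','lid','kitchen_timer','mug','salt_shaker','pepper_mill']:
        r=tip_of(c,t); print(t,[(np.round(a['point'],4),round(a['score'],2)) for a in r[:2]])
    for t in ['box','lid','catch']:
        r=regions_of(c,t)
        if r:
            m=r[0]['pixels']; p=W[m]; p=p[~np.isnan(p[:,0])]
            print(t,r[0]['score'],len(p),np.percentile(p,[2,50,98],axis=0).round(3).tolist())
            q=p[abs(p[:,2]-.084)<.006]
            if len(q)>50: print('rect',cv2.minAreaRect((q[:,:2]*1000).astype(np.float32)))
E
```

```text
{'clock': 0.0, 'q': array([-1.20047574e+00,  4.94161281e-01,  1.34613832e+00,  3.56338362e-05,
        1.30250114e+00, -9.54904463e-02]), 'qvel': array([-0.00038951,  0.00034307,  0.00195296,  0.00112223,  0.00073915,
       -0.00212345]), 'joint_torque': array([ 2.74449441e-03, -8.82134843e+01, -3.83871853e+01,  2.86756108e-05,
        1.00655979e-02,  2.10628127e-05]), 'tool_pos': array([ 0.28060396, -0.55806216,  0.23071144]), 'tool_rot': array([-6.00700848e-04,  9.73000809e-01,  2.30800912e-01, -6.57287618e-05]), 'contact_force': array([0.27145498, 0.39183685, 0.4773832 ]), 'moment': array([-0.0094704 , -0.01254904,  0.05496394]), 'gripper_force': 0.0, 'width': 1.0021721163726747} 0.0187
scene cam [-0.30538859 -0.71615264  0.93439602]
box [(array([0.5186, 0.0805, 0.0046]), 0.78)]
catch_press [(array([0.4017, 0.0352, 0.0563]), 0.44)]
opening [(array([0.5174, 0.0182, 0.0752]), 0.76)]Traceback (most recent call last):
  File "<stdin>", line 8, in <module>
ValueError: it knows: blade_tip, box, catch_press, handle_end, kitchen_timer, mug, opening, pepper_mill, salt_shaker, turner
```

```bash
python3 -c "
import cv2;a=cv2.imread('pics/scene.png');b=cv2.imread('pics/top.png')
cv2.imwrite('pics/both.png',cv2.resize(cv2.vconcat([a,b]),(800,1200))[:, :] if 0 else cv2.resize(cv2.hconcat([a,b]),(800,300)))"
```

```text
[ WARN:0@0.022] global loadsave.cpp:275 findDecoder imread_('pics/top.png'): can't open/read file: check file path/integrity
Traceback (most recent call last):
cv2.error: OpenCV(4.12.0) /io/opencv/modules/core/src/matrix_operations.cpp:64: error: (-215:Assertion failed) src[i].dims <= 2 && src[i].rows == src[0].rows && src[i].type() == src[0].type() in function 'hconcat'
```

View pics/scene.png

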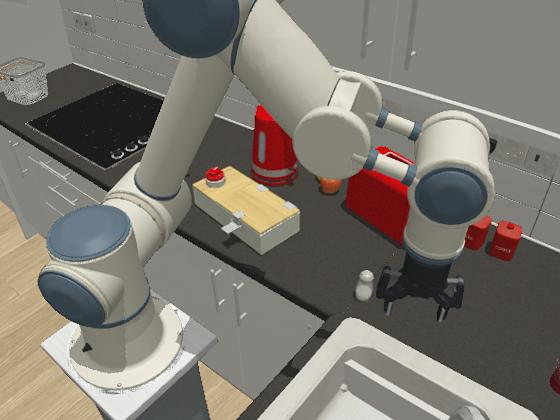

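The scene picture shows the box at about (245,205), its catch tab at (232,227), the timer at (215,177) and the salt at (366,285). The arm hides the mug.

```bash
python3 - <<'E'
from h import *
for n in ['top','scene']:
    c=capture(n); cv2.imwrite(f'pics/{n}.png',c['img']); W=pts(c)
    print(n,'cam',-cv2.Rodrigues(np.array(c['rvec'],float))[0].T@np.array(c['tvec']).ravel())
    for t in ['box','catch_press','opening','kitchen_timer','mug','salt_shaker','pepper_mill']:
        r=tip_of(c,t); print(t,[(np.round(a['point'],4),round(a['score'],2)) for a in r[:2]])
    for t in ['box','opening','catch_press']:
        try: r=regions_of(c,t)
        except ValueError as e: print(e); continue
        if r:
            m=r[0]['pixels']; p=W[m]; p=p[~np.isnan(p[:,0])]
            print(t,r[0]['score'],len(p),np.percentile(p,[2,50,98],axis=0).round(3).tolist())
            q=p[abs(p[:,2]-.084)<.005]
            if len(q)>50: print('rect',cv2.minAreaRect((q[:,:2]*1000).astype(np.float32)))
            q=p[(abs(p[:,2]-.06)<.012)&(p[:,0]<.43)]
            if len(q): print('tab',len(q),np.percentile(q,[5,50,95],axis=0).round(4).tolist())
E
```

```text
top cam [ 0.30146663 -0.01208916  1.55186816]
box [(array([ 5.222e-01,  7.740e-02, -3.000e-04]), 0.64)]
catch_press [(array([0.4115, 0.0315, 0.0631]), 0.5)]
opening [(array([0.5092, 0.0183, 0.074 ]), 0.82)]
kitchen_timer [(array([0.5223, 0.1931, 0.0795]), 0.77)]
mug [(array([0.5385, 0.4259, 0.    ]), 0.97)]
salt_shaker [(array([ 0.4671, -0.3683, -0.0008]), 0.78), (array([ 0.6009, -0.448 ,  0.0065]), 0.19)]
pepper_mill [(array([ 0.6006, -0.4433,  0.0047]), 0.94)]
box 0.68 5648 [[0.425, -0.076, 0.041], [0.514, 0.06, 0.085], [0.601, 0.227, 0.093]]
rect ((519.177734375, 76.1773681640625), (317.8566589355469, 161.8183135986328), 81.64080047607422)
tab 135 [[0.3934, 0.0146, 0.0551], [0.4111, 0.03, 0.0622], [0.428, 0.0417, 0.0674]]
opening 0.97 5640 [[0.425, -0.074, 0.034], [0.515, 0.057, 0.085], [0.601, 0.23, 0.093]]
rect ((519.8169555664062, 76.68179321289062), (318.48284912109375, 162.11851501464844), 81.31376647949219)
tab 136 [[0.3955, 0.0119, 0.0548], [0.4136, 0.0301, 0.0619], [0.4281, 0.0444, 0.0671]]
catch_press 0.58 173 [[0.394, 0.018, 0.055], [0.42, 0.03, 0.064], [0.443, 0.044, 0.
[... 500 characters left out ...]
006], [0.481, 0.02, 0.081], [0.592, 0.225, 0.088]]
rect ((515.015380859375, 72.49889373779297), (319.0880126953125, 159.11770629882812), 81.33737182617188)
tab 209 [[0.3937, -0.073, 0.0504], [0.423, 0.0143, 0.0598], [0.4294, 0.0394, 0.0693]]
opening 0.92 5192 [[0.421, -0.092, -0.0], [0.482, 0.022, 0.081], [0.601, 0.229, 0.088]]
rect ((515.8616943359375, 72.36995697021484), (319.0880126953125, 160.82977294921875), 81.33737182617188)
tab 213 [[0.393, -0.0729, 0.0505], [0.4228, 0.0145, 0.0597], [0.4294, 0.0396, 0.0692]]
catch_press 0.46 186 [[0.394, 0.012, 0.056], [0.427, 0.027, 0.062], [0.443, 0.044, 0.092]]
tab 102 [[0.3938, 0.0133, 0.0569], [0.4122, 0.0276, 0.0597], [0.4293, 0.0402, 0.0664]]
```

View pics/top.png

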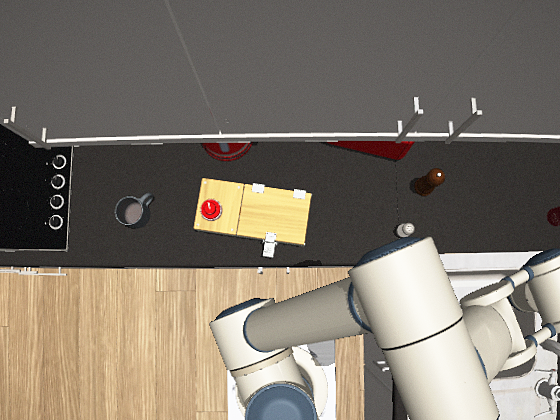

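The top view shows the box at (250,210), its tab at (269,247), the mug at (132,210), the salt at (405,230) and the pepper at (430,181). That puts the box centre at about (0.521, 0.077) with a yaw of about -8.5°.

```bash
cat >> h.py <<'E'
C=np.array([.521,.077,0]); RB=R.from_euler('z',-8.5,degrees=True)
T0=np.array([[0,1,0],[1,0,0],[0,0,-1.]])
def orient(lean=0): return RB*R.from_euler('x',lean,degrees=True)*R.from_matrix(T0)  # lean>0: body to box -y
def tgt(bx,by,bz,lean=0):
    return delta(C+RB.apply([bx,by,bz]),orient(lean))
E
python3 - <<'E'
from h import *
print(C+RB.apply([-.11,-.061,.1]), tgt(-.11,-.061,.1), tgt(-.11,-.061,.2))
s=state();r=rot(s['tool_rot']);rv=(r.inv()*orient()).as_rotvec()
print(delta([.36,-.25,.2], r*R.from_rotvec(rv/2)))
E
```

```text
[0.40319188 0.03292907 0.1       ] [ 0.938 -1.183  0.328 -0.     0.    -1.218] [ 0.938 -1.183  0.078 -0.     0.    -1.218]
[ 0.523 -0.6    0.078 -0.     0.    -0.609]
```

Call:
{"fn": "arm_command", "kwargs": {
  "rows": [
    [0.52, -0.6, 0.08, 0, 0, -0.61],
    [0.52, -0.6, 0.08, 0, 0, -0.61],
    [0.52, -0.6, 0.08, 0, 0, -0.61],
    [0.52, -0.6, 0.08, 0, 0, -0.61],
    [0.52, -0.6, 0.08, 0, 0, -0.61],
    [0.52, -0.6, 0.08, 0, 0, -0.61]
  ],
  "hand": 0,
  "newtons": 60
}}

```text
clock: 2.05
tool_pos: [0.3587, -0.247, 0.1991]
tool_rot: [-0.001, 0.89, 0.457, -0.0]
contact_force: [0.2, -0.5, 0.0]
width: -0.004
gripper_force: 0.0
```

```bash
python3 - <<'E'
from h import *
s=state();print(s['clock'],s['tool_pos'],s['qvel'].round(2)); print(tgt(-.11,-.061,.095))
E
```

```text
2.05 [ 0.35870952 -0.24703357  0.19909694] [ 0.05 -0.   -0.02 -0.01 -0.03  0.06]
[ 0.633 -0.317  0.261 -0.002 -0.001 -0.604]
```

Call:
{"fn": "arm_command", "kwargs": {
  "rows": [
    [0.633, -0.317, 0.1, 0, 0, -0.604],
    [0.633, -0.317, 0.1, 0, 0, -0.604],
    [0.633, -0.317, 0.1, 0, 0, -0.604],
    [0.633, -0.317, 0.1, 0, 0, -0.604],
    [0.633, -0.317, 0.1, 0, 0, -0.604],
    [0.633, -0.317, 0.261, 0, 0, -0.604],
    [0.633, -0.317, 0.261, 0, 0, -0.604],
    [0.633, -0.317, 0.261, 0, 0, -0.604]
  ]
}}

```text
clock: 3.05
tool_pos: [0.4047, 0.0283, 0.096]
tool_rot: [-0.0, 0.759, 0.651, -0.0]
contact_force: [-0.3, -0.4, -0.2]
width: 0.001
gripper_force: 0.0
```

```bash
python3 - <<'E'
from h import *
s=state();print(s['clock'],s['tool_pos'],s['contact_force']); print(tgt(-.11,-.061,.064))
c=capture('wrist'); cv2.imwrite('pics/w1.png',c['img'])
print([(a['point'],a['score']) for a in tip_of(c,'catch_press')])
E
```

```text
3.05 [0.40465165 0.0283368  0.09595294] [-0.26146412 -0.35413707 -0.20554082]
[ 0.011 -0.005  0.08  -0.     0.    -0.005]
[([0.4079, 0.0304, 0.0592], 0.64)]
```

View pics/w1.png

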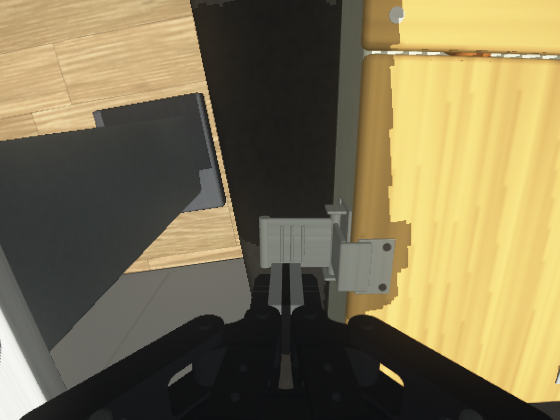

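The tab is at (260–333, 217–268), with the shut fingertips right over it. I'll press now.

Call:
{"fn": "arm_command", "kwargs": {
  "rows": [
    [0.011, -0.005, 0.05, 0, 0, 0],
    [0.011, -0.005, 0.08, 0, 0, 0],
    [0.011, -0.005, 0.09, 0, 0, 0],
    [0.011, -0.005, 0.1, 0, 0, 0],
    [0.011, -0.005, 0.108, 0, 0, 0],
    [0.011, -0.005, 0.108, 0, 0, 0]
  ]
}}

```text
clock: 3.9
tool_pos: [0.404, 0.0334, 0.0527]
tool_rot: [0.001, 0.759, 0.652, 0.001]
contact_force: [-3.9, -0.8, 37.3]
width: -0.001
gripper_force: 15.8
```

Call:
{"fn": "arm_command", "kwargs": {
  "rows": [
    [0, 0, -0.015, 0, 0, 0],
    [0, -0.02, -0.04, 0, 0, 0],
    [0, -0.1, -0.15, 0, 0, 0],
    [-0.15, -0.1, -0.4, 0, 0, 0],
    [-0.25, -0.1, -0.5, 0, 0, 0],
    [-0.25, -0.1, -0.5, 0, 0, 0],
    [-0.25, -0.1, -0.5, 0, 0, 0],
    [-0.25, -0.1, -0.5, 0, 0, 0],
    [-0.25, -0.1, -0.5, 0, 0, 0]
  ],
  "hand": 50
}}

```text
clock: 5.03
tool_pos: [0.3478, -0.0585, 0.2507]
tool_rot: [-0.001, 0.758, 0.652, -0.001]
contact_force: [0.1, -0.1, -0.5]
width: 0.587
gripper_force: 0.0
```

```bash
python3 - <<'E'
from h import *
s=state();print(s['clock'],s['tool_pos'],s['contact_force'])
for n in ['top','scene','wrist']:
    c=capture(n); cv2.imwrite(f'pics/{n}2.png',c['img']); W=pts(c)
    print(n)
    for t in ['turner','handle_end','blade_tip']:
        print(t,[(np.round(a['point'],4),RB.inv().apply(a['point']-C).round(3),round(a['score'],2)) for a in tip_of(c,t)[:2]])
    r=regions_of(c,'turner')
    if r:
        p=W[r[0]['pixels']]; p=p[~np.isnan(p[:,0])]; p=RB.inv().apply(p-C)
        q=p[(p[:,2]>.018)&(p[:,2]<.04)]
        print(r[0]['score'],len(p),np.percentile(p,[2,50,98],axis=0).round(3).tolist(),cv2.minAreaRect((q[:,:2]*1000).astype(np.float32)) if len(q)>10 else '')
a=[cv2.imread(f'pics/{n}2.png') for n in ['top','scene']]
cv2.imwrite('pics/c2.png',cv2.hconcat([a[0][120:300,130:430],a[1][120:300,130:430]]))
E
```

```text
5.025 [ 0.34777013 -0.05850642  0.25074669] [ 0.07958669 -0.07692823 -0.47714887]
top
turner [(array([0.5243, 0.081 , 0.01  ]), array([0.003, 0.004, 0.01 ]), 0.98)]
handle_end [(array([ 0.509 , -0.0634,  0.0226]), array([ 0.009, -0.141,  0.023]), 0.76)]
blade_tip []
0.8 472 [[-0.005, -0.137, 0.01], [0.006, -0.056, 0.026], [0.021, 0.036, 0.033]] ((6.291032791137695, -50.55989074707031), (22.71381950378418, 182.2432098388672), 2.0742075443267822)
scene
turner [(array([0.5201, 0.0772, 0.0054]), array([-0.001,  0.   ,  0.005]), 0.65)]
handle_end [(array([ 0.5137, -0.0667,  0.016 ]), array([ 0.014, -0.143,  0.016]), 0.87)]
blade_tip [(array([0.5449, 0.2195, 0.0089]), array([0.003, 0.144, 0.009]), 0.67), (array([0.52  , 0.0788, 0.0041]), array([-0.001,  0.002,  0.004]), 0.25)]
0.82 407 [[-0.013, -0.106, 0.007], [-0.0, -0.006, 0.021], [0.029, 0.089, 0.027]] ((3.5039143562316895, -23.15074920654297), (26.9327449798584, 181.40228271484375), 2.285508394241333)
wrist
turner [(array([0.5278, 0.078 , 0.008 ]), array([0.007, 0.002, 0.008]), 0.81)]
handle_end [(array([ 0.5137, -0.0658,  0.0203]), array([ 0.014, -0.142,  0.02 ]), 0.85), (array([ 0.5208,  0.0749, -0.003 ]), array([ 0.   , -0.002, -0.003]), 0.2)]
blade_tip []
0.67 3704 [[-0.005, -0.137, 0.01], [0.004, -0.054, 0.026], [0.017, 0.014, 0.028]] ((5.8999738693237305, -61.84967803955078), (21.818391799926758, 160.225830078125), 1.3871876001358032)
```

View pics/c2.png

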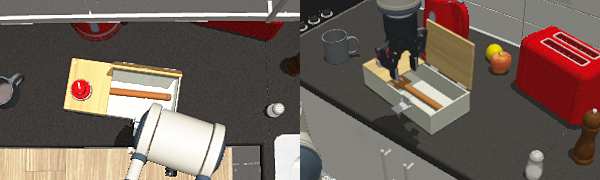

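View pics/wrist2.png

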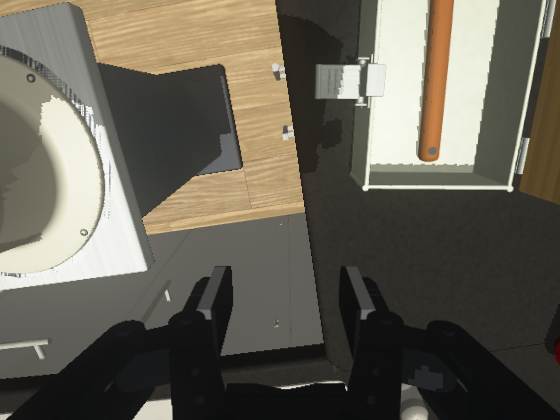

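The lid is open and the turner's handle can be seen, with its centreline at box x of about 6 mm and its end at y of about -141 mm. Next I'll approach with a lean, then grasp.

```bash
sed -i 's/^def tgt.*/YAW=R.from_euler("z",2,degrees=True)\ndef tgt(bx,by,bz,lean=0):/; s/^def orient.*/def orient(lean=0): return RB*YAW*R.from_euler("x",lean,degrees=True)*R.from_matrix(T0)/' h.py
python3 - <<'E'
from h import *
print(tgt(.0055,-.065,.16,12), tgt(.0055,-.035,.014,12))
s=state(); print(s['width'])
E
grep -n "YAW" h.py
```

```text
[ 0.239  0.389  0.229  0.005  0.267 -0.048] [ 0.314  0.389  0.594  0.005  0.267 -0.048]
0.5840663011484414
19:def orient(lean=0): return RB*YAW*R.from_euler("x",lean,degrees=True)*R.from_matrix(T0)
20:YAW=R.from_euler("z",2,degrees=True)
```

Call:
{"fn": "arm_command", "kwargs": {
  "rows": [
    [0.239, 0.389, 0.05, 0.005, 0.267, -0.048],
    [0.239, 0.389, 0.05, 0.005, 0.267, -0.048],
    [0.239, 0.389, 0.05, 0.005, 0.267, -0.048],
    [0.239, 0.389, 0.15, 0.005, 0.267, -0.048],
    [0.239, 0.389, 0.229, 0.005, 0.267, -0.048],
    [0.239, 0.389, 0.229, 0.005, 0.267, -0.048],
    [0.239, 0.389, 0.229, 0.005, 0.267, -0.048]
  ]
}}

```text
clock: 6.65
tool_pos: [0.5172, 0.0116, 0.1612]
tool_rot: [-0.069, 0.742, 0.662, 0.078]
contact_force: [-0.3, -0.4, -0.2]
width: 0.579
gripper_force: 0.0
```

```bash
python3 - <<'E'
from h import *
s=state(); print(s['clock'],RB.inv().apply(s['tool_pos']-C),s['contact_force'])
print(tgt(.0055,-.035,.014,12))
c=capture('wrist'); cv2.imwrite('pics/w3.png',c['img']); W=pts(c)
r=regions_of(c,'turner')
p=W[r[0]['pixels']]; p=p[~np.isnan(p[:,0])]; p=RB.inv().apply(p-C)
for y in [-.12,-.08,-.05,-.03,-.01]:
    q=p[abs(p[:,1]-y)<.008]; q=q[(q[:,2]>.02)&(q[:,2]<.035)]
    if len(q): print(y,len(q),np.percentile(q,[3,50,97],axis=0)[:,[0,2]].round(4).tolist())
E
```

```text
6.65 [ 0.00587433 -0.06525669  0.16115953] [-0.25836764 -0.44404952 -0.16551237]
[-0.003  0.001  0.376  0.002 -0.    -0.   ]
-0.12 394 [[-0.0012, 0.0223], [0.0086, 0.026], [0.0184, 0.0277]]
-0.08 413 [[-0.0023, 0.0228], [0.0073, 0.026], [0.0169, 0.0276]]
-0.05 453 [[-0.0032, 0.0213], [0.0071, 0.026], [0.017, 0.0276]]
-0.03 457 [[-0.0038, 0.0212], [0.0066, 0.0258], [0.0165, 0.0274]]
-0.01 468 [[-0.0044, 0.0212], [0.0058, 0.0259], [0.0161, 0.0275]]
```

View pics/w3.png

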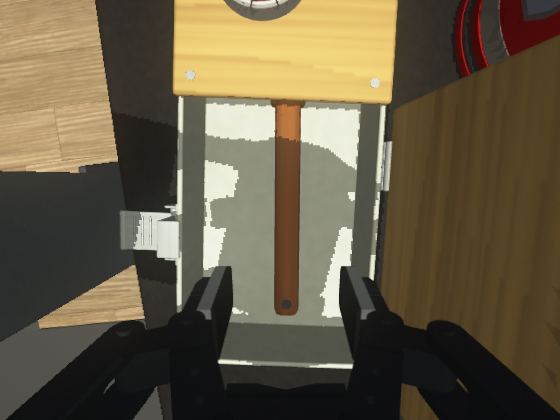

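The handle (column 287) runs midway between the fingers (columns 230 and 343). Descending straight along the tool axis and gripping.

Call:
{"fn": "arm_command", "kwargs": {
  "rows": [
    [-0.003, 0.002, 0.1, 0, 0, 0],
    [-0.003, 0.002, 0.2, 0, 0, 0],
    [-0.003, 0.002, 0.28, 0, 0, 0],
    [-0.003, 0.002, 0.34, 0, 0, 0],
    [-0.003, 0.002, 0.376, 0, 0, 0],
    [-0.003, 0.002, 0.376, 0, 0, 0],
    [-0.003, 0.002, 0.376, 0, 0, 0]
  ]
}}

```text
clock: 7.62
tool_pos: [0.5215, 0.0414, 0.0137]
tool_rot: [-0.069, 0.742, 0.662, 0.079]
contact_force: [-0.3, 0.0, 0.5]
width: 0.585
gripper_force: 0.0
```

Call:
{"fn": "arm_command", "kwargs": {
  "rows": [
    [0, 0, 0, 0, 0, 0],
    [0, 0, 0, 0, 0, 0],
    [0, 0, 0, 0, 0, 0],
    [0, 0, 0, 0, 0, 0],
    [0, 0, 0, 0, 0, 0],
    [0, 0, 0, 0, 0, 0]
  ],
  "hand": 0,
  "newtons": 70
}}

```text
clock: 8.38
tool_pos: [0.5212, 0.0414, 0.0136]
tool_rot: [-0.069, 0.742, 0.662, 0.079]
contact_force: [-2.3, -4.0, 14.3]
width: 0.235
gripper_force: 68.8
```

```bash
python3 - <<'E'
from h import *
s=state(); p=RB.inv().apply(s['tool_pos']-C); print(s['clock'],p,s['contact_force'],s['width'],s['gripper_force'])
# rotate handle up about the blade tip (box y .146, z .010)
piv=np.array([-.0,.146,.010])
for th in (11,22):
    n=piv+R.from_euler('x',-th,degrees=True).apply(p-piv); print(th,n,tgt(p[0],n[1],n[2],12-th))
d=np.array([0,-np.cos(np.radians(22)),np.sin(np.radians(22))])
for L in (.1,.17): m=n+L*d; print(L,tgt(p[0]+L*.03,m[1],m[2],-10))
E
```

```text
8.375 [ 0.00548003 -0.03517495  0.01363728] [-2.27045753 -3.96719012 14.27554747] 0.23473715374767146 68.84456992149353
11 [ 0.00548003 -0.03115223  0.04814026] [ 0.028  0.    -0.082  0.002 -0.245 -0.001]
22 [ 0.00548003 -0.02061994  0.08124175] [ 0.071  0.001 -0.158  0.002 -0.489 -0.001]
0.1 [-0.137  0.001 -0.298  0.002 -0.489 -0.001]
0.17 [-0.282  0.001 -0.396  0.002 -0.489 -0.001]
```

```bash
python3 - <<'E'
from h import *
s=state(); p=RB.inv().apply(s['tool_pos']-C)
piv=np.array([0,.146,.010])
for th,dy,dz in ((5,-.0,.003),(10,-.004,.004),(15,-.008,.004),(20,-.011,.004)):
    n=piv+R.from_euler('x',-th,degrees=True).apply(p-piv)+[0,dy,dz]; print(th,n.round(3),tgt(p[0],n[1],n[2],12-th))
E
```

```text
5 [ 0.005 -0.034  0.032] [ 0.012  0.    -0.045  0.002 -0.112 -0.001]
10 [ 0.005 -0.036  0.049] [ 0.017  0.    -0.087  0.002 -0.223 -0.001]
15 [ 0.005 -0.036  0.064] [ 0.024  0.    -0.125  0.002 -0.334 -0.001]
20 [ 0.005 -0.034  0.079] [ 0.037  0.    -0.16   0.002 -0.445 -0.001]
```

Call:
{"fn": "arm_command", "kwargs": {
  "rows": [
    [0.006, 0, -0.022, 0, -0.056, 0],
    [0.012, 0, -0.045, 0, -0.112, 0],
    [0.015, 0, -0.066, 0, -0.167, 0],
    [0.017, 0, -0.087, 0, -0.223, 0],
    [0.02, 0, -0.106, 0, -0.28, 0],
    [0.024, 0, -0.125, 0, -0.334, 0],
    [0.03, 0, -0.143, 0, -0.39, 0],
    [0.037, 0, -0.16, 0, -0.445, 0],
    [0.037, 0, -0.16, 0, -0.445, 0],
    [0.037, 0, -0.16, 0, -0.445, 0]
  ]
}}

```text
clock: 9.62
tool_pos: [0.5208, 0.0427, 0.0783]
tool_rot: [0.046, 0.744, 0.664, -0.052]
contact_force: [0.1, 0.3, -0.4]
width: 0.239
gripper_force: 69.2
```

```bash
python3 - <<'E'
from h import *
s=state(); p=RB.inv().apply(s['tool_pos']-C); print(s['clock'],p,s['contact_force'],s['width'],s['gripper_force'])
for n in ['scene','wrist']:
    c=capture(n); cv2.imwrite(f'pics/{n}4.png',c['img'])
    for t in ['turner','handle_end','blade_tip']:
        print(n,t,[(RB.inv().apply(a['point']-C).round(3),round(a['score'],2)) for a in tip_of(c,t)[:2]])
cv2.imwrite('pics/s4.png',cv2.hconcat([cv2.imread('pics/scene4.png')[110:300,130:400]]*1+[cv2.resize(cv2.imread('pics/wrist4.png'),(253,190))]))
d=np.array([0,-np.cos(np.radians(20)),np.sin(np.radians(20))])
for L in (.05,.1,.18): m=p+L*d; print(L,m.round(3),tgt(p[0]+L*.035,m[1],m[2],-8))
E
```

```text
9.625 [ 0.00488677 -0.03393435  0.07829334] [ 0.13935418  0.34097942 -0.429236  ] 0.23914943934459562 69.22106981277466
scene turner [(array([-0.003,  0.001,  0.06 ]), 0.92)]
scene handle_end [(array([ 0.011, -0.137,  0.117]), 0.77)]
scene blade_tip []
wrist turner [(array([ 0.003, -0.001,  0.06 ]), 0.91)]
wrist handle_end []
wrist blade_tip []
0.05 [ 0.005 -0.081  0.095] [-0.122  0.    -0.026 -0.     0.    -0.001]
0.1 [ 0.005 -0.128  0.112] [-0.245  0.    -0.052 -0.     0.    -0.001]
0.18 [ 0.005 -0.203  0.14 ] [-0.44   0.001 -0.093 -0.     0.    -0.001]
```

View pics/s4.png

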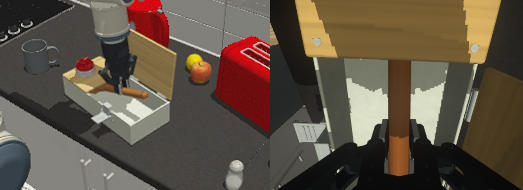

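The handle end is up at 117 mm, the blade is still inside and there is no contact force. I'll slide it out along its own axis.

Call:
{"fn": "arm_command", "kwargs": {
  "rows": [
    [-0.06, 0, -0.013, 0, 0, 0],
    [-0.122, 0, -0.026, 0, 0, 0],
    [-0.184, 0, -0.039, 0, 0, 0],
    [-0.245, 0, -0.052, 0, 0, 0],
    [-0.31, 0, -0.066, 0, 0, 0],
    [-0.375, 0, -0.08, 0, 0, 0],
    [-0.44, 0, -0.093, 0, 0, 0],
    [-0.44, 0, -0.093, 0, 0, 0],
    [-0.44, 0, -0.093, 0, 0, 0]
  ]
}}

```text
clock: 11.15
tool_pos: [0.5016, -0.1249, 0.1396]
tool_rot: [0.046, 0.744, 0.664, -0.052]
contact_force: [0.2, 0.6, -1.3]
width: 0.233
gripper_force: 69.2
```

```bash
python3 - <<'E'
from h import *
s=state(); p=RB.inv().apply(s['tool_pos']-C); print(s['clock'],p,s['contact_force'],s['width'],s['gripper_force'])
c=capture('scene')
for t in ['turner','handle_end','blade_tip']:
    print(t,[(RB.inv().apply(a['point']-C).round(3),round(a['score'],2)) for a in tip_of(c,t)[:2]])
print(tgt(p[0],p[1]-.02,p[2]+.14,-8))
E
```

```text
11.15 [ 0.01067891 -0.20259005  0.13956812] [ 0.19585929  0.59031506 -1.25681897] 0.23343451613681374 69.22029733657837
turner [(array([ 0.001, -0.172,  0.118]), 0.75)]
handle_end [(array([ 0.02 , -0.301,  0.183]), 0.71)]
blade_tip [(array([ 0.005, -0.033,  0.073]), 0.64)]
[-0.099 -0.002 -0.34  -0.001 -0.     0.001]
```

Call:
{"fn": "arm_command", "kwargs": {
  "rows": [
    [-0.02, 0, -0.07, 0, 0, 0],
    [-0.05, 0, -0.17, 0, 0, 0],
    [-0.08, 0, -0.27, 0, 0, 0],
    [-0.1, 0, -0.34, 0, 0, 0],
    [-0.1, 0, -0.34, 0, 0, 0],
    [-0.1, 0, -0.34, 0, 0, 0],
    [-0.1, 0, -0.34, 0, 0, 0],
    [-0.1, 0, -0.34, 0, 0, 0]
  ]
}}

```text
clock: 12.35
tool_pos: [0.4992, -0.1455, 0.2792]
tool_rot: [0.046, 0.744, 0.664, -0.052]
contact_force: [-0.8, -0.5, -1.8]
width: 0.236
gripper_force: 69.3
```

```bash
python3 - <<'E'
from h import *
s=state(); p=RB.inv().apply(s['tool_pos']-C); print(s['clock'],p,s['contact_force'],s['width'],s['gripper_force'],abs(s['qvel']).max())
c=capture('scene'); cv2.imwrite('pics/s5.png',c['img'])
for t in ['turner','handle_end','blade_tip','kitchen_timer']:
    print(t,[(RB.inv().apply(a['point']-C).round(3),round(a['score'],2)) for a in tip_of(c,t)[:2]])
E
```

```text
12.35 [ 0.01130895 -0.22331629  0.27922678] [-0.84641202 -0.53669011 -1.78933373] 0.23626179320187918 69.31030511856079 0.004758444854309046
turner [(array([ 0.005, -0.193,  0.257]), 0.75)]
handle_end [(array([ 0.02 , -0.323,  0.321]), 0.61), (array([-0.016,  0.116,  0.081]), 0.55)]
blade_tip [(array([ 0.005, -0.055,  0.213]), 0.98), (array([-0.11 , -0.057,  0.058]), 0.33)]
kitchen_timer [(array([-0.018,  0.116,  0.079]), 0.53)]
```

View pics/s5.png

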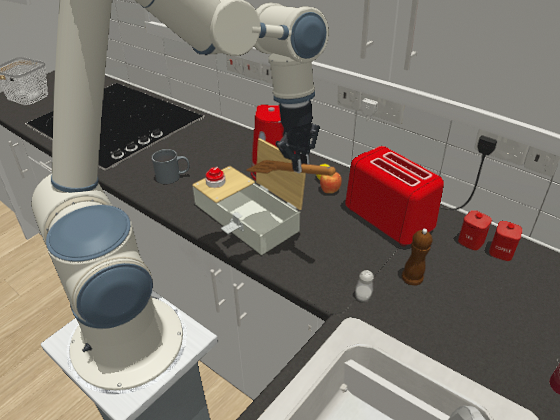

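The turner is held at about (300,167), above the box, with the lid open. The timer is still at (215,177), and the other objects are standing.

```bash
python3 -c "
from plant import hand_in; print(hand_in())"
```

```text
the job is handed in; nothing more can be done
None
```

The lid sprang open and the turner came out handle first. It was held still above the box (ends about 213 and 321 mm up) when I handed in at about 12.4 s, with the lid open, the timer in place and the mug, salt and pepper standing; `hand_in()` gave no verdict.

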